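# Close a sample bottle, then vent it a quarter turn and hold the cap

### The arm

A 6-joint arm with a two-finger parallel gripper is mounted at the origin on the work surface. World frame = base frame: x ahead of the robot, y to its left, z up, the work surface at z = 0. Lengths are in mm, angles in rad, forces in N, time in s.
With the tool pointing down it reaches from about 275 to 1000 mm from the base axis. Payload 8.4 kg.
Tool frame: the origin (TCP) lies midway between the tips of the shut fingers; the grasp point (between the pads) lies 19 mm behind it; y points along the fingers, z is the direction in which the jaws open and shut, and the axes are right-handed (so a half turn about y gives the same grasp; the last joint's range is limited). The gripper opens to 85 mm and grips with 20 to 120 N. Pads are 22 mm wide; open, the fingers measure 114 mm over their backs; the gripper's body (76 mm by 85 mm) begins 54 mm behind the grasp point. The pads swing forward as they close: fully open they stand 13 mm farther back than shut.
Start: joints at [1.175, 0.353, 1.633, -0, 1.155, -0.002], TCP at [239.811, 577.164, 231.281] pointing down, gripper open.
Joint ranges: [-2.63, 2.63], [-0.92, 2.1], [0.06, 2.66], [-1.3, 4.44], [0, 2.69], [-3.02, 3.02]. Speed limits (rad/s): [2.22, 2.22, 2.79, 3.14, 3.14, 3.14].

### API

Orientations are given as [roll, pitch, yaw] about the fixed x, y, z axes, in that order (R = Rz(yaw) Ry(pitch) Rx(roll)).
In Python, from rig import r gives the robot as it stands. The module is installed in compiled form; this text tells all that it offers.
- The arm moves only by the tool apply_moves, never from a script. Its argument "plan" is text: rows parted by semicolons, each of 7 numbers parted by spaces: the shift along the tool's x, y, z in cm, then the turn, a rotation vector about the tool's x, y, z in degrees, then the closure, from 0 (fully open) to 1 (shut). A call has 1 to 20 rows; each row shifts and turns the pose as measured when the row begins, along the tool's axes as they then stand; what a row does not reach is not made up. A row lasts 1/10 s, in which the tool goes at most 50 mm and 8.59 degrees, less where a joint would pass 70% of its speed; a pose out of reach is approached as far as the arm can. A call is refused whole if a number of a shift passes 5 or a number of a turn 8.59, either way. A call with a gripper value outside its range is refused whole. The fingers move at their own pace and stop on an object; "squeeze" is the grip in N (left out, the last holds). Time passes only in rows, so rows that do not move let the fingers close. It gives the time, the measured TCP pose, the force and the opening at its end, in the units of the state.
- r.sense(): the state, without advancing time (a new reading comes with each control period).
- r.grab_frame(name): name is "scene" or "top" or "wrist"; returns the picture (420x560x3 uint8, blue, green, red); there is no depth.
- r.get_calibration(name): a dict with "vertical_fov" (degrees; the focal length in pixels is half the picture's height over the tangent of half this angle, whatever the lens; pixels are square), "cx", "cy" (the principal point, pixels), "R" (3x3) and "t" (3): a world point X has camera coordinates R X + t; the wrist camera has in their place "hand_eye" (4x4, takes a point from camera to tool coordinates, whose origin is the TCP and whose axes are the tool frame's). Camera axes: x right, y down, z forward; pixel columns grow to the right and rows downward; lengths in mm; the calibration is good to about 2 mm. A picture is of the moment at which its call begins: read the wrist's pose just before it. get_calibration takes no time and is no camera call.
- r.sign_off(): hands the job in, once; it reports no verdict.
The state is a dict: "clock": time; "qpos": joint angles; "qvel": joint speeds; "joint_efforts": joint torques, N m; "eef_pos": TCP position; "tcp_rot": TCP orientation; "contact_force": force on the tool from outside, world axes, zero at the start; "wrist_torque": the same for the moment, N m; "opening": opening from 0.0 (shut) to 1.0 (fully open).
Only numpy, scipy, OpenCV 4.12 (cv2) and the standard library are available. Lean on these libraries where they do the work, as an engineer would, in place of code of your own. Each camera call takes 0.05 s, during which the arm holds its last target. There are 200 camera calls.

### The job

Push the square sample bottle along the capping slide, upright, until it is home against the steel stop, and keep it pressed firmly there (about 10 N) for a second so that the sprung side pin springs out behind it. Then screw its cap all the way down until it bottoms out, back it off a quarter turn to let the bottle vent, and finish still gripping the cap with it held still at that position, the bottle still home against the stop. Leave everything else on the bench alone.

Things in the scene. Friction and masses are not known exactly. Their poses are not given: they have to be found in the camera images.
- station: capping slide, fixed: aluminium base plate 200 x 94 mm; slick channel floor 10 mm above the bench; two guide walls 40 mm high above the floor, 62 mm apart inside, which keep the bottle from turning. x along the channel to the stop, y to the left wall (pin side), z up; open at the -x end. Origin: on the bench plane, under the centre of the bottle when home.
- stop: the upright steel end stop of the slide, 74 mm wide, 62 mm high above the channel floor, its top 72 mm above the bench. Origin: centre of the foot of the face that the bottle meets, 30 mm from the station's origin along the station's +x. Axes as the station's.
- pin (a joint): sprung side pin, ball nose 16 mm, through the left wall, 31 mm back from the station's origin, 40 mm above the bench. Metres pushed in: 0 fully out, 0.014 fully in; spring 1.5 to 3 N. A bottle passing drives it in to about 0.011; with the bottle home it is out again at 0.003 to 0.005, bearing on the bottle's rear cut corner and pressing it lightly on the stop.
- bottle: loose white bottle, 0.45 kg: square body 60 x 60 x 62 mm, corners cut 10 mm at 45 degrees; shoulder, neck and cap above. Starts in the channel, square to it (1 mm play each side), 75 to 95 mm short of home. Tips if pushed at the cap: push the body (under 60 mm above the channel floor) or grip the cap with fingers closing along the slide. Origin: centre of underside; z up, x as the station's.
- cap: the black knurled cap on that bottle: round, 50 mm diameter, 28 mm high, with a low raised rib on its top along its own +x from centre to rim. Origin: its centre, half-way up, on the bottle's axis, 88 mm above the bottle's underside when bottomed. z up. It turns on a right-hand thread of 4 mm per turn (0.64 mm per rad) with about 0.06 N m of friction and does not come off.
- cap_turn (a joint): turn of the cap on the bottle in rad: 0 is screwed down hard against its end, growing as it is unscrewed (anticlockwise seen from above). Starts between 3.0 and 4.5; its range ends at 6. A quarter turn is 1.57.
- spare_cap: bystander: a like cap, 50 mm diameter, 28 mm high, lying on the bench right of the slide. Origin: centre of its underside.
- vial: bystander: small amber vial, 24 mm diameter, 45 mm high, standing left of the slide. Origin: centre of its underside.
- weigh_dish: bystander: white weighing dish, 60 x 60 x 12 mm, on the bench right of the slide. Origin: centre of its underside.
- spare_bottle: bystander: a like bottle, 60 x 60 mm, 102 mm high with its cap, on the bench, not in the slide. Origin: centre of its underside.
- spatula: bystander: spatula, 170 mm long, lying on the bench. Origin: on its underside.
- beaker: bystander: clear open beaker, 60 mm diameter, 75 mm high. Origin: centre of its underside.
- weight: bystander: steel cylinder weight, 34 mm diameter, 35 mm high. Origin: centre of its underside.
Not all that is in view belongs to the job. Leave any green look-alike of the bottle alone.

How it is judged (in metres and radians):
On the way, in this order (a step that is already met when the one before it is completed fails the run):
1. the bottle is home, the pin is out behind it, and it is kept pressed on the stop (x of bottle in the frame of station above -0.0025 m and value of joint pin below 0.007 m and contact force between bottle and stop above 4 N and angle between bottle's own z axis and vertical below 0.07 rad), for 0.5 s.
2. the cap is screwed down until it bottoms out (value of joint cap_turn below 0.08 rad), for 0.1 s.
At the end, for the whole second after the job is handed in: The fingers grip the cap (more than 5 N) and hold it still, backed off 1.57 rad from its bottom within 0.22 rad; the bottle stands upright in the channel (tilt under 0.07 rad, underside within 4 mm of the floor), within 4 mm of home, with the pin out behind it (pin under 9 mm) (value of joint cap_turn between 1.35 and 1.79 rad and not (velocity of joint cap_turn above 0.1 rad/s or velocity of joint cap_turn below -0.1 rad/s) and contact force between cap and the fingers above 5 N and linear speed of bottle below 0.01 m/s and x of bottle in the frame of station between -0.004 and 0.003 m and y of bottle in the frame of station between -0.004 and 0.004 m and z of bottle in the frame of station below 0.014 m and value of joint pin below 0.009 m and angle between bottle's own z axis and vertical below 0.07 rad); the arm keeps its last pose, push and grip.
It fails at once if the bottle is tipped (angle between bottle's own z axis and vertical above 0.3 rad).
It fails at once if another thing on the bench is disturbed (distance of any of spare_cap, vial, weigh_dish, spare_bottle, spatula, beaker, weight from where it was at the start of the episode above 0.02 m).
It also fails if it takes over 67 s, if anything falls off the work surface, if the arm or the gripper's body presses on something with over 40 N, if the wrist force passes 120 N, or if a joint passes its speed limit or range.

## Working session

There is one attempt and no reset: what is moved stays moved. The work goes in short steps, Python scripts to look and compute and a tool call to move; the robot and the scene stay as the last step left them, time stands still between calls to the robot, and variables do not carry over. Pictures are saved under pics/ and viewed, about 8 in all and at most 12, crops included, and the job is handed in when it is done.

Besides the shell and the picture viewer there is one more tool, called after ">>>" as name(argument=value, ...) on one line, values as JSON. apply_moves: Moves the arm, as the interface text tells. Its arguments: {"type":"object","properties":{"plan":{"type":"string"},"squeeze":{"type":"number"}},"required":["plan"]}

```bash
mkdir -p pics
python3 - <<'E'
from rig import r
import cv2,numpy as np
np.set_printoptions(precision=4,suppress=True)
print(r.sense())
for n in ("scene","top","wrist"):
    im=r.grab_frame(n); cv2.imwrite(f"pics/{n}0.png",im); print(n,r.get_calibration(n))
E
```

```text
{'clock': 0.0, 'qpos': array([ 1.1746,  0.3536,  1.6342, -0.    ,  1.1552, -0.0024]), 'qvel': array([-0.0008,  0.001 ,  0.0023, -0.0016,  0.0009,  0.0011]), 'joint_efforts': array([ -0.0003, -60.5244, -34.2082,   0.    ,   0.0093,   0.    ]), 'eef_pos': array([239.6325, 576.6867, 230.5439]), 'tcp_rot': array([-1.5722, -0.    , -0.3938]), 'contact_force': array([-0.1774,  0.1627, -0.7854]), 'wrist_torque': array([-0.0374,  0.0154,  0.012 ]), 'opening': 0.9995726226507273}
scene {'vertical_fov': 56.40832990273131, 'cx': 280.186603015674, 'cy': 209.36144967974963, 'R': array([[-0.3096,  0.9506,  0.0238],
       [ 0.5466,  0.1984, -0.8135],
       [-0.778 , -0.2389, -0.581 ]]), 't': array([ 168.1265, -241.2577, 1465.8515])}
top {'vertical_fov': 51.53772268765676, 'cx': 276.9982942160302, 'cy': 202.28254425549744, 'R': array([[-0.0141, -0.9998, -0.0151],
       [-0.9915,  0.016 , -0.1289],
       [ 0.1292,  0.0131, -0.9915]]), 't': array([  30.4877,  575.0287, 1096.6139])}
wrist {'vertical_fov': 61.09609995726593, 'cx': 271.0381130813232, 'cy': 209.1171248362851, 'hand_eye': array([[  -0.0002,    0.9611,    0.2762,  -70.6011],
       [   0.0004,   -0.2762,    0.9611, -141.4701],
       [   1.    ,    0.0003,   -0.0004,   -0.9499],
       [   0.    ,    0.    ,    0.    ,    1.    ]])}
```

View pics/top0.png

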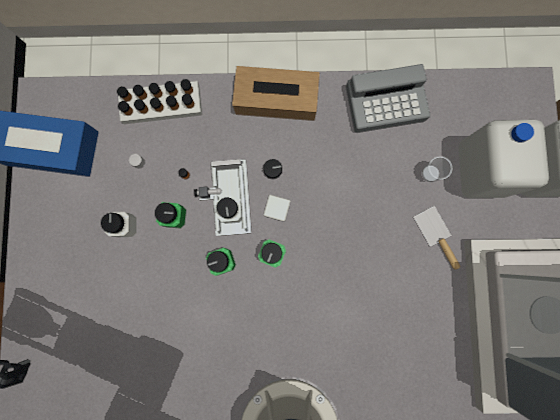

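View pics/scene0.png

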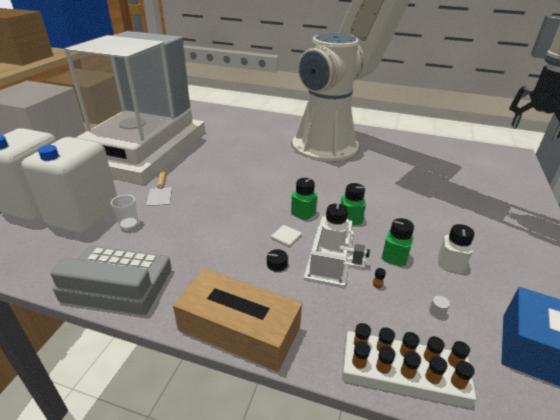

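The top view shows the slide at about (230,198). Its stop is at the far end (~(229,163)) and its open end is toward the robot. The white bottle with the black cap is at (227,208), and the green look-alikes are at (168,214), (219,261) and (271,252). I'll enlarge the slide for edges.

```bash
cat > h.py <<'E'
from rig import r
import cv2,numpy as np
from scipy.spatial.transform import Rotation as Ro
np.set_printoptions(precision=2,suppress=True)
def cam(n,st=None):
    c=r.get_calibration(n); f=210/np.tan(np.radians(c["vertical_fov"]/2))
    K=np.array([[f,0,c["cx"]],[0,f,c["cy"]],[0,0,1]])
    if n=="wrist":
        st=st or r.sense(); H=np.array(c["hand_eye"]); Rt=Ro.from_euler("xyz",st["tcp_rot"]).as_matrix()
        Rc=Rt@H[:3,:3]; o=Rt@H[:3,3]+st["eef_pos"]
    else:
        Rc=np.array(c["R"]).T; o=-Rc@np.array(c["t"])
    return K,Rc,o
def ray(n,px,z,st=None):
    K,Rc,o=cam(n,st); d=Rc@np.linalg.solve(K,[px[0],px[1],1]); return o+d*(z-o[2])/d[2]
def proj(n,X,st=None):
    K,Rc,o=cam(n,st); q=K@(Rc.T@(np.array(X)-o)); return q[:2]/q[2]
E
python3 - <<'E'
from h import *
im=cv2.imread("pics/top0.png")
cr=im[145:285,145:305]
cv2.imwrite("pics/crop1.png",cv2.resize(cr,None,fx=5,fy=4.2857 if 0 else 4.28,interpolation=cv2.INTER_CUBIC))
g=cv2.cvtColor(im,cv2.COLOR_BGR2GRAY)
m=(g<45).astype(np.uint8); n,l,s,c=cv2.connectedComponentsWithStats(m)
for i in range(1,n):
    if 60<s[i,4]<900: print(s[i],c[i],ray("top",c[i],112))
E
```

```text
[ 11  36  15  77 538] [17.64 68.97] [920.45 679.72 112.  ]
[181  79  13  29 211] [186.67  93.08] [847.37 244.9  112.  ]
[165  81  14  29 211] [170.96  94.57] [844.25 284.65 112.  ]
[253  81  46  14 459] [275.7   87.79] [856.76  19.96 112.  ]
[149  83  14  28 215] [155.17  96.47] [840.06 324.59 112.  ]
[133  85  15  28 216] [139.45  98.37] [835.85 364.33 112.  ]
[364  84  52  13 233] [389.08  89.83] [ 845.64 -264.4   112.  ]
[117  87  15  28 217] [123.63  99.89] [832.64 404.38 112.  ]
[512 127  13  15  68] [515.63 135.84] [ 721.24 -569.17  112.  ]
[264 159  18  20 120] [272.15 167.58] [651.98  31.52 112.  ]
[217 198  21  20 110] [226.23 206.89] [556.39 144.6  112.  ]
[155 203  22  21 299] [165.08 212.67] [544.59 293.82 112.  ]
[101 213  23  20 333] [112.41 222.98] [521.37 421.97 112.  ]
[  0 360  30  28 516] [ 12.7 372.9] [173.69 644.05 112.  ]
```

View pics/crop1.png

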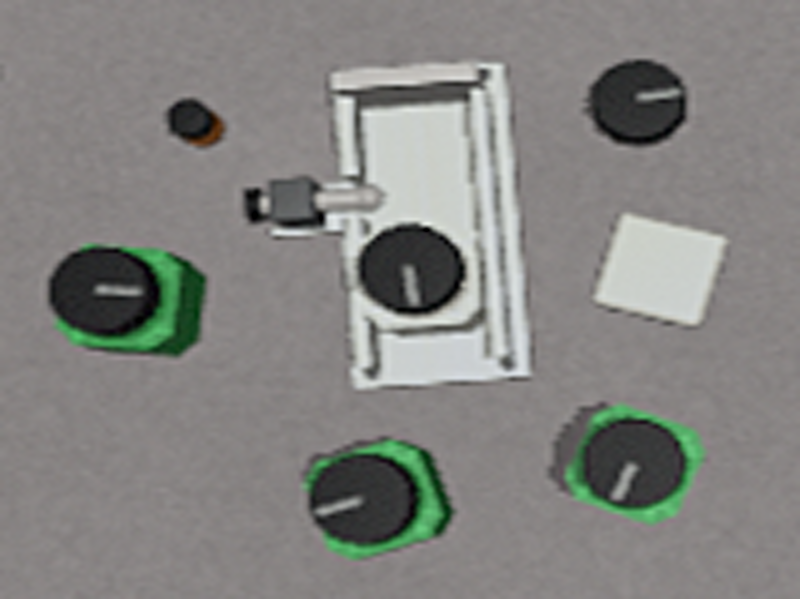

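Run:
```python
from h import *
P=lambda x,y,z:ray("top",(145+x/5,145+y/4.28),z)
print("base R edge",P(502,65,5),P(530,375,5)); print("base rear edge",P(355,388,5))
print("wall R top",P(480,92,50),P(497,355,50)); print("wall L top",P(345,95,50),P(368,372,50))
print("wall R inner", P(472,100,50),P(488,350,50)); 
print("wall L inner", P(355,100,50),P(376,350,50)); 
print("stop top corners",P(332,75,72),P(478,68,72),P(332,90,72),P(478,80,72))
print("cap",P(411,268,114),"rib",P(407,266,114),P(415,303,114))
print("body rear top edge",P(376,325,72),P(468,325,72))
print("G",P(365,500,104),P(633,462,104),P(105,291,104))
```

```text
base R edge [696.47 106.52   5.  ] [499.39  92.54   5.  ]
base rear edge [492.71 185.83   5.  ]
wall R top [669.45 114.22  50.  ] [508.86 106.05  50.  ]
wall L top [668.81 184.81  50.  ] [499.69 172.23  50.  ]
wall R inner [664.56 118.41  50.  ] [511.93 110.66  50.  ]
wall L inner [665.62 179.56  50.  ] [512.81 168.16  50.  ]
stop top corners [676.39 188.03  72.  ] [679.36 113.07  72.  ] [667.23 187.98  72.  ] [672.03 113.09  72.  ]
cap [554.33 141.97 114.  ] rib [555.51 143.92 114.  ] [534.34 140.01 114.  ]
body rear top edge [525.87 165.01  72.  ] [525.16 118.62  72.  ]
G [424.08 165.43 104.  ] [443.52  35.7  104.  ] [544.64 293.72 104.  ]
```

>>> apply_moves(plan="3.4 0 -2.55 0 0 0 1;3.4 0 -2.55 0 0 0 1;3.4 0 -2.55 0 0 0 1;3.4 0 -2.55 0 0 0 1;3.4 0 -2.55 0 0 0 1;3.4 0 -2.55 0 0 0 1;3.4 0 -2.55 0 0 0 1;3.4 0 -2.55 0 0 0 1;3.4 0 -2.55 0 0 0 1;3.4 0 -2.55 0 0 0 1;3.4 0 -2.55 0 0 0 1;3.4 0 -2.55 0 0 0 1")

```text
clock: 1.35
eef_pos: [505.1, 125.3, 228.7]
tcp_rot: [-1.572, 0.001, -0.385]
contact_force: [0.3, 0.6, -0.1]
opening: -0.002
```

>>> apply_moves(plan="0 0 0 0 -8.5 0 1;0 0 0 0 -8.5 0 1;0 0 0 0 -8.5 0 1;0 0 0 0 0 0 1")

```text
clock: 1.75
eef_pos: [507.6, 118.8, 228.0]
tcp_rot: [-1.573, 0.002, 0.065]
contact_force: [0.2, -0.1, -0.5]
opening: -0.001
```

Run:
```python
from h import *
s=r.sense(); im=r.grab_frame("wrist"); cv2.imwrite("pics/w1.png",im); print(s["eef_pos"],s["tcp_rot"],s["qpos"],s["clock"])
import pickle; pickle.dump(s,open("w1.pkl","wb"))
```

```text
[507.62 118.82 227.96] [-1.57  0.    0.07] [ 0.23  0.2   1.86 -0.    1.09 -1.41] 1.75
```

View pics/w1.png

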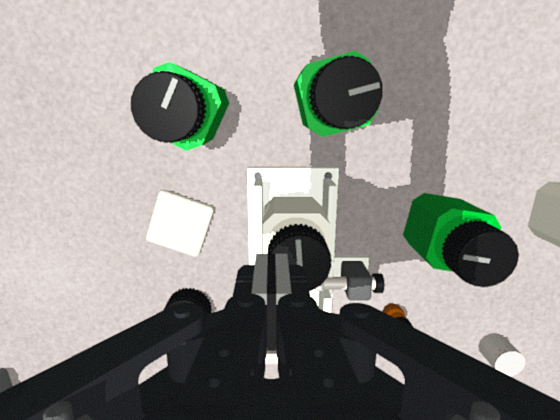

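The wrist view shows the slide vertical in the picture. Its rear plate edge runs from (247,168) to (339,168), the cap is at (299,257), and the plate's sides are near col 247 and col 338.

Run:
```python
from h import *
import pickle; s=pickle.load(open("w1.pkl","rb"))
for n,p,z in [("rearL",(248,168),6),("rearR",(339,168),6),("sideL",(247,260),6),("cap",(299,255),112),("bodyrear",(266,212),72),("bodyrear2",(328,212),72),("bodyrearlow",(298,198),72),("wallL in",(263,195),50),("wallR in",(331,195),50)]: print(n,ray("wrist",p,z,s))
```

```text
rearL [498.28  93.27   6.  ]
rearR [492.12 186.64   6.  ]
sideL [600.86  97.07   6.  ]
cap [546.17 142.3  112.  ]
bodyrear [524.71 114.5   72.  ]
bodyrear2 [521.14 168.41  72.  ]
bodyrearlow [510.33 141.24  72.  ]
wallL in [515.04 110.78  50.  ]
wallR in [510.89 173.42  50.  ]
```

>>> apply_moves(plan="-0.6 0 1.2 0 0 0 1;-0.4 2 1 0 0 0 1;0 3 0 0 0 0 1;0 3 0 0 0 0 1;0 3 0 0 0 0 1;0 0 0 0 0 0 1")

```text
clock: 2.4
eef_pos: [494.2, 146.1, 116.3]
tcp_rot: [-1.571, -0.002, 0.04]
contact_force: [-0.1, 0.6, 0.5]
opening: -0.002
```

>>> apply_moves(plan="0.2 0 -0.5 0 -1.5 0 1;0 2 0 0 0 0 1;0 2 0 0 0 0 1;0 1 0 0 0 0 1;0 0 0 0 0 0 1")

```text
clock: 2.9
eef_pos: [497.8, 145.2, 70.4]
tcp_rot: [-1.569, -0.006, 0.059]
contact_force: [-0.6, 0.6, -0.5]
opening: 0.004
```

>>> apply_moves(plan="0 0.5 -0.5 0 -0.5 0 1;0 0.7 0 0 0 0 1;0.3 0 0 0 0 0 1;0.5 0 0 0 0 0 1;0 0 0 0 0 0 1")

```text
clock: 3.4
eef_pos: [508.8, 141.3, 60.9]
tcp_rot: [-1.568, -0.01, 0.067]
contact_force: [0.4, 0.3, 0.1]
opening: -0.002
```

>>> apply_moves(plan="0.3 0.5 0 0 0 0 1;0.5 0 0 0 0 0 1;0.5 0 0 0 0 0 1;0.5 0 0 0 0 0 1;0.5 0 0 0 0 0 1;0.5 0 0 0 0 0 1;0.5 0 0 0 0 0 1;0.5 0 0 0 0 0 1")

```text
clock: 4.2
eef_pos: [544.5, 142.5, 55.0]
tcp_rot: [-1.571, 0.002, 0.067]
contact_force: [-7.1, 0.2, 5.1]
opening: 0.002
```

>>> apply_moves(plan="0.4 0 0 0 0 0 1;0.4 0 0 0 0 0 1;0.4 0 0 0 0 0 1;0.4 0 0 0 0 0 1;0.4 0 0 0 0 0 1")

```text
clock: 4.7
eef_pos: [563.9, 143.8, 54.8]
tcp_rot: [-1.571, 0.007, 0.067]
contact_force: [-4.6, -0.7, 3.7]
opening: -0.001
```

Run:
```python
from h import *
im=r.grab_frame("scene"); a=cv2.resize(im[170:310,270:430],None,fx=4,fy=4,interpolation=cv2.INTER_CUBIC)
cv2.imwrite("pics/s2.png",a); print(r.sense())
```

```text
{'clock': 4.75, 'qpos': array([ 0.25,  0.51,  1.85,  0.  ,  0.79, -1.39]), 'qvel': array([-0.  , -0.  ,  0.01, -0.  , -0.02,  0.  ]), 'joint_efforts': array([  0.3 , -62.36, -23.67,   0.09,  -0.17,   0.01]), 'eef_pos': array([564.89, 143.91,  54.89]), 'tcp_rot': array([-1.57,  0.01,  0.07]), 'contact_force': array([-1.91, -0.61, -0.23]), 'wrist_torque': array([-0.09,  0.22, -0.02]), 'opening': 0.0017878412809760461}
```

View pics/s2.png

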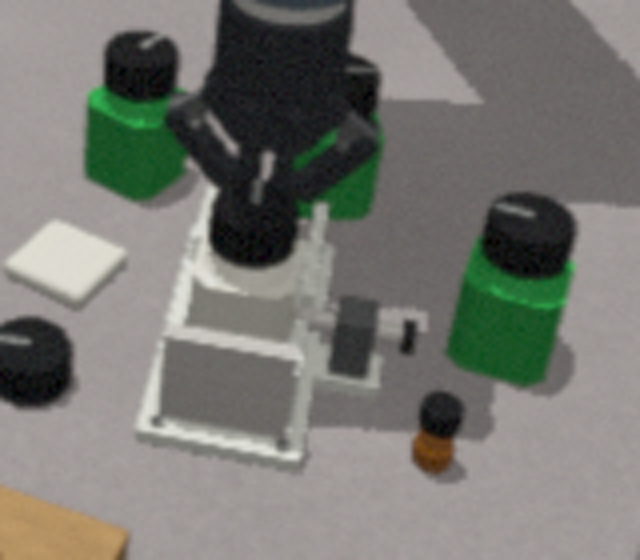

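The bottle (cap at ~(252,225) in the crop) stands upright, about half-way along the channel, with the finger behind it. I'll carry on.

>>> apply_moves(plan="0.4 0 0 0 0 0 1;0.4 0 0 0 0 0 1;0.4 0 0 0 0 0 1;0.4 0 0 0 0 0 1;0.3 0 0 0 0 0 1;0.2 0 0 0 0 0 1")

```text
clock: 5.35
eef_pos: [587.5, 145.3, 54.6]
tcp_rot: [-1.571, 0.006, 0.067]
contact_force: [-4.1, 0.4, 2.9]
opening: 0.001
```

>>> apply_moves(plan="0.2 0 0 0 0 0 1;0.2 0 0 0 0 0 1;0.2 0 0 0 0 0 1;0.2 0 0 0 0 0 1")

```text
clock: 5.75
eef_pos: [597.3, 146.0, 54.7]
tcp_rot: [-1.571, 0.004, 0.067]
contact_force: [-1.4, -0.6, 0.2]
opening: 0.003
```

>>> apply_moves(plan="0.15 0 0 0 0 0 1;0.15 0 0 0 0 0 1;0.15 0 0 0 0 0 1")

```text
clock: 6.05
eef_pos: [599.1, 146.0, 54.2]
tcp_rot: [-1.571, 0.01, 0.066]
contact_force: [-7.6, -0.6, 6.4]
opening: 0.002
```

>>> apply_moves(plan="0.2 0 0 0 0 0 1;0.2 0 0 0 0 0 1;0.2 0 0 0 0 0 1")

```text
clock: 6.35
eef_pos: [598.9, 145.9, 53.7]
tcp_rot: [-1.572, 0.023, 0.066]
contact_force: [-8.8, 0.4, 7.4]
opening: 0.001
```

>>> apply_moves(plan="0.25 -0.05 0 0 0 -0.5 1;0.25 -0.05 0 0 0 -0.5 1;0.25 -0.05 0 0 0 -0.5 1;0.25 -0.05 0 0 0 -0.5 1")

```text
clock: 6.75
eef_pos: [599.2, 145.9, 53.6]
tcp_rot: [-1.573, 0.008, 0.065]
contact_force: [-9.6, -0.3, 4.9]
opening: 0.005
```

>>> apply_moves(plan="0.3 -0.05 0 0 0 -0.3 1;0.3 -0.05 0 0 0 -0.3 1;0.3 -0.05 0 0 0 -0.3 1;0.3 -0.05 0 0 0 -0.3 1;0.3 -0.05 0 0 0 -0.3 1;0.3 -0.05 0 0 0 -0.3 1;0.3 -0.05 0 0 0 -0.3 1;0.3 -0.05 0 0 0 -0.3 1;0.3 -0.05 0 0 0 -0.3 1;0.3 -0.05 0 0 0 -0.3 1")

```text
clock: 7.75
eef_pos: [599.1, 145.9, 53.7]
tcp_rot: [-1.577, 0.016, 0.064]
contact_force: [-11.2, 0.5, 8.1]
opening: 0.001
```

Run:
```python
from h import *
im=r.grab_frame("scene"); im2=r.grab_frame("top")
a=cv2.resize(im[190:310,300:400],None,fx=4,fy=4,interpolation=cv2.INTER_CUBIC)
b=cv2.resize(im2[140:260,180:280],None,fx=4,fy=4,interpolation=cv2.INTER_CUBIC)
cv2.imwrite("pics/s3.png",np.hstack([a,b])); print(r.sense()["contact_force"])
```

```text
[-12.38   0.53   7.69]
```

View pics/s3.png

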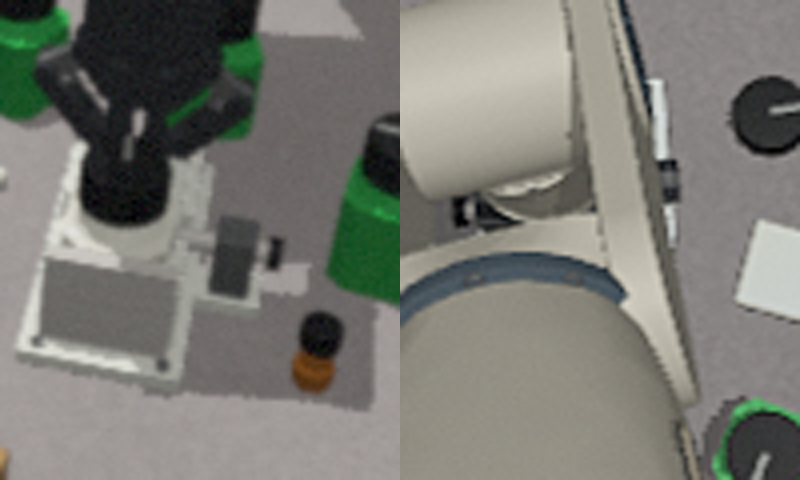

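The crop shows the bottle body meeting the stop plate. The pin's knob is back near its block (270,252), whereas before it stood well out, so the pin is out behind the bottle. I'll compute the cap centre from this view and plan the retreat.

Run:
```python
from h import *
print("cap scene",ray("scene",(300+124/4,190+182/4),100), "stop top edge L/R",ray("scene",(300+45/4,190+258/4),72),ray("scene",(300+185/4,190+277/4),72))
print(r.sense()["qpos"])
```

```text
cap scene [642.62 148.97 100.  ] stop top edge L/R [687.58 117.11  72.  ] [676.92 192.87  72.  ]
[ 0.24  0.56  1.76 -0.    0.84 -1.39]
```

>>> apply_moves(plan="0.3 -0.05 0 0 0 -0.3 1;0.3 -0.05 0 0 0 -0.3 1;0.3 -0.05 0 0 0 -0.3 1;0.3 -0.05 0 0 0 -0.3 1;0 0 0 0 0 0 1;-0.5 0 0 0 0 0 1;-1 0 0 0 0 0 1;-1 0 0 0 0 0 1;-1 -1 0 0 0 0 1;0 -3 0 0 0 0 0;0 -3 0 0 0 0 0;0 -3 0 0 0 0 0;0 -3 0 0 0 0 0;0 -3 0 0 0 0 0;0 0 0 0 0 0 0")

```text
clock: 9.35
eef_pos: [559.8, 144.6, 223.8]
tcp_rot: [-1.578, 0.017, 0.064]
contact_force: [0.0, 0.3, 0.7]
opening: 0.988
```

>>> apply_moves(plan="4 0 0 0.4 0 -1 0;4 0 0 0 0 0 0;0 0 0 0 -8.5 0 0;0 0 0 0 -8.5 0 0;0 0 0 0 -8.5 0 0;0 0 0 0 -8.5 0 0;0 0 0 0 -8.5 0 0;0 0 0 0 -8.5 0 0;0 0 0 0 -8.5 0 0;0 0 0 0 -8.5 0 0;0 0 0 0 -8.5 0 0;0 0 0 0 0 0 0;0 0 0 0 0 0 0")

```text
clock: 10.65
eef_pos: [631.9, 148.7, 222.1]
tcp_rot: [-1.569, 0.002, 1.418]
contact_force: [-0.2, 0.4, -0.7]
opening: 1.001
```

Run:
```python
from h import *
s=r.sense(); im=r.grab_frame("wrist"); t=r.grab_frame("scene"); print(s["eef_pos"],s["tcp_rot"],s["qpos"],s["clock"])
print("tcp px",proj("wrist",s["eef_pos"],s),"pred cap",proj("wrist",[641,149.5,114],s), proj("wrist",[641,149.5,112],s))
b=im[100:420,100:460]
cv2.imwrite("pics/w3.png",np.hstack([b,cv2.resize(t[190:310,300:400],(int(320/1.2),320),interpolation=cv2.INTER_CUBIC)]))
import pickle; pickle.dump(s,open("w3.pkl","wb"))
```

```text
[631.87 148.73 222.1 ] [-1.57  0.    1.42] [ 0.23  0.4   1.59 -0.    1.16 -2.76] 10.65
tcp px [269.39 275.8 ] pred cap [257.5  211.24] [257.59 210.47]
```

View pics/w3.png

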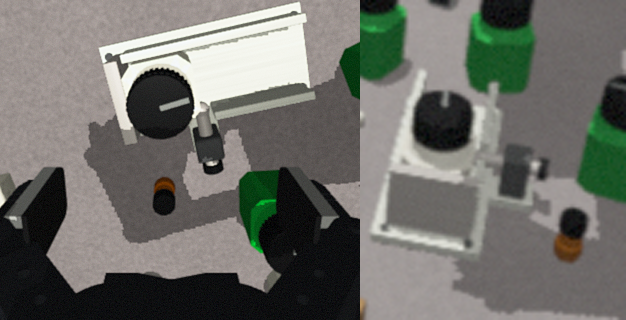

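The wrist view shows the cap top at about (260,203), with the bottle against the stop and the pin nose behind its rear corner. The scene crop agrees: bottle upright and home, pin out.

Run:
```python
from h import *
import pickle; s=pickle.load(open("w3.pkl","rb"))
for p in [(260,202),(261,208),(289,202)]: print(ray("wrist",p,114.5,s))
```

```text
[638.03 142.76 114.5 ]
[638.04 147.33 114.5 ]
[617.28 145.98 114.5 ]
```

>>> apply_moves(plan="0.1 0 -0.9 0 0 0 0;0 2.5 0 0 0 0 0;0 2.5 0 0 0 0 0;0 2 0 0 0 0 0;0 1 0 0 0 0 0;0 0 0 0 0 0 0")

```text
clock: 11.35
eef_pos: [645.6, 148.5, 141.0]
tcp_rot: [-1.574, -0.0, 1.408]
contact_force: [-0.6, 0.3, 0.4]
opening: 0.997
```

>>> apply_moves(plan="0 0 0.4 0 0 0 0;0 2 0 0 0 0 0;0 2 0 0 0 0 0;0 1.4 0 0 0 0 0;0 0 0 0 0 0 0")

```text
clock: 11.85
eef_pos: [645.2, 150.1, 90.9]
tcp_rot: [-1.581, -0.003, 1.406]
contact_force: [0.1, 0.0, 0.7]
opening: 0.999
```

>>> apply_moves(plan="-0.2 0.4 0.35 0.6 0 0 0;0 0.4 0 0 0 0 0;0 0 0 0 0 0 0")

```text
clock: 12.15
eef_pos: [642.5, 149.0, 84.8]
tcp_rot: [-1.572, -0.004, 1.406]
contact_force: [-0.3, -0.6, -0.2]
opening: 0.994
```

>>> apply_moves(plan="0 0.3 0 0 0 0 0;0 0 0 0 0 0 1;0 0 0 0 0 0 1;0 0 0 0 0 0 1;0 0 0 0 0 0 1;0 0 0 0 0 0 1;0 0 0 0 0 0 1", squeeze=35)

```text
clock: 12.85
eef_pos: [639.7, 149.5, 83.7]
tcp_rot: [-1.567, -0.004, 1.405]
contact_force: [0.3, 0.8, -0.3]
opening: 0.571
```

>>> apply_moves(plan="0 0.01 0 0 8 0 1;0 0.01 0 0 8 0 1;0 0.01 0 0 8 0 1;0 0.01 0 0 8 0 1;0 0.01 0 0 8 0 1;0 0.01 0 0 8 0 1")

```text
clock: 13.45
eef_pos: [641.0, 149.3, 83.1]
tcp_rot: [-1.566, -0.001, 0.538]
contact_force: [0.6, -1.0, 2.1]
opening: 0.572
```

Run:
```python
from h import *
s=r.sense();print(s["wrist_torque"],s["qpos"])
```

```text
[0.   0.23 0.05] [ 0.22  0.56  1.67  0.01  0.91 -1.89]
```

>>> apply_moves(plan="0 0.01 0 0 8 0 1;0 0.01 0 0 8 0 1;0 0.01 0 0 8 0 1;0 0.01 0 0 8 0 1;0 0.01 0 0 8 0 1;0 0.01 0 0 8 0 1;0 0.01 0 0 8 0 1;0 0.01 0 0 8 0 1;0 0.01 0 0 8 0 1;0 0.01 0 0 8 0 1;0 0.01 0 0 8 0 1;0 0.01 0 0 8 0 1;0 0.01 0 0 8 0 1")

```text
clock: 14.75
eef_pos: [640.5, 147.5, 81.9]
tcp_rot: [-1.573, 0.003, -1.353]
contact_force: [-3.7, -1.0, 1.2]
opening: 0.577
```

Run:
```python
from h import *
s=r.sense();print(s["wrist_torque"],s["qpos"])
```

```text
[-0.08  0.12  0.08] [0.22 0.56 1.67 0.   0.91 0.  ]
```

>>> apply_moves(plan="0 0.01 0 0 6 0 1;0 0.01 0 0 6 0 1;0 0.01 0 0 6 0 1;0 0.01 0 0 6 0 1;0 0.01 0 0 6 0 1")

```text
clock: 15.25
eef_pos: [639.3, 147.6, 81.5]
tcp_rot: [-1.576, -0.0, -1.899]
contact_force: [-9.9, 5.7, 8.0]
opening: 0.577
```

Run:
```python
from h import *
s=r.sense();print(s["wrist_torque"],s["qpos"])
```

```text
[0.74 1.23 0.65] [0.22 0.56 1.67 0.   0.91 0.55]
```

>>> apply_moves(plan="0 0 0 0 3 0 1;0 0 0 0 3 0 1")

```text
clock: 15.45
eef_pos: [638.4, 147.3, 81.5]
tcp_rot: [-1.577, -0.003, -2.005]
contact_force: [-0.7, -0.9, 0.7]
opening: 0.576
```

Run:
```python
from h import *
s=r.sense();print(s["wrist_torque"],s["qpos"],s["contact_force"]); t=r.grab_frame("scene")
cv2.imwrite("pics/s4.png",cv2.resize(t[190:310,290:410],None,fx=4.5,fy=4.5,interpolation=cv2.INTER_CUBIC))
```

```text
[-0.23  0.15  1.4 ] [0.22 0.56 1.67 0.   0.92 0.66] [-0.66 -0.9   0.68]
```

View pics/s4.png

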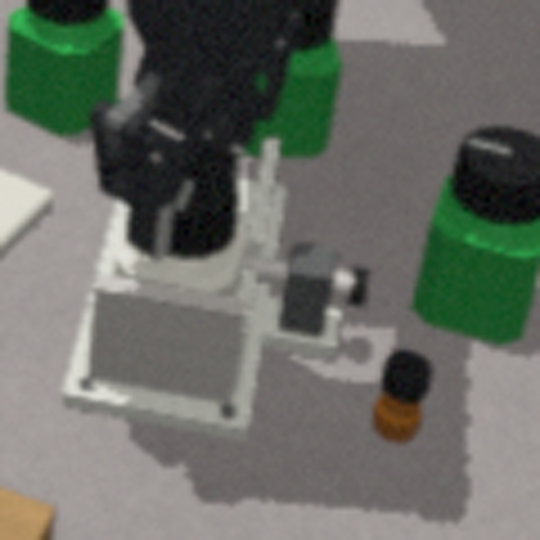

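The picture shows the bottle still home and upright, with fingers on the cap. The pin knob stands slightly farther out (~1–2 px). The wrist torque rose from 0.08 to 1.4 N m at about 3.3 rad of turn. That agrees with the rib, which started about 3.2 rad from the slide's +x, so the cap has bottomed. I'll hold it briefly, then back off in parts.

>>> apply_moves(plan="-0.06 0 0.14 0 0.5 0 1;-0.06 0 0.14 0 0 0 1;0 0 0 0 -2 0 1;0 0 0 0 -2 0 1;0 0 0 0 -2 0 1;0 0 0 0 -2 0 1")

```text
clock: 16.1
eef_pos: [639.6, 147.0, 81.4]
tcp_rot: [-1.581, -0.005, -1.863]
contact_force: [-2.8, -0.9, 1.7]
opening: 0.572
```

Run:
```python
from h import *
s=r.sense();print(s["wrist_torque"],s["qpos"],s["tcp_rot"])
```

```text
[-0.22  0.15 -0.09] [0.22 0.57 1.66 0.   0.92 0.51] [-1.58 -0.   -1.86]
```

>>> apply_moves(plan="-0.04 -0.01 0.1 0 -8 0 1;-0.02 -0.01 0.05 0 -8 0 1;0 -0.01 0.05 0 -8 0 1;0 -0.01 0 0 -8 0 1;0 -0.01 0 0 -8 0 1;0 -0.01 0 0 -8 0 1;0 -0.01 0 0 -8 0 1;0 -0.01 0 0 -8 0 1;0 -0.01 0 0 -8 0 1;0 -0.01 0 0 -8 0 1;0 0 0 0 -6 0 1;0 0 0 0 0 0 1")

```text
clock: 17.3
eef_pos: [641.5, 148.1, 82.4]
tcp_rot: [-1.571, 0.015, -0.296]
contact_force: [-1.7, 0.4, 1.3]
opening: 0.574
```

Run:
```python
from h import *
s=r.sense();print(s["wrist_torque"],s["contact_force"],s["eef_pos"],s["tcp_rot"]); im=r.grab_frame("wrist"); t=r.grab_frame("scene")
b=im[80:400,100:440]
cv2.imwrite("pics/w5.png",np.hstack([cv2.resize(b,(425,400)),cv2.resize(t[190:310,290:390],(333,400),interpolation=cv2.INTER_CUBIC)]))
```

```text
[0.08 0.21 0.05] [-1.68  0.35  1.27] [641.51 148.11  82.38] [-1.57  0.01 -0.3 ]
```

View pics/w5.png

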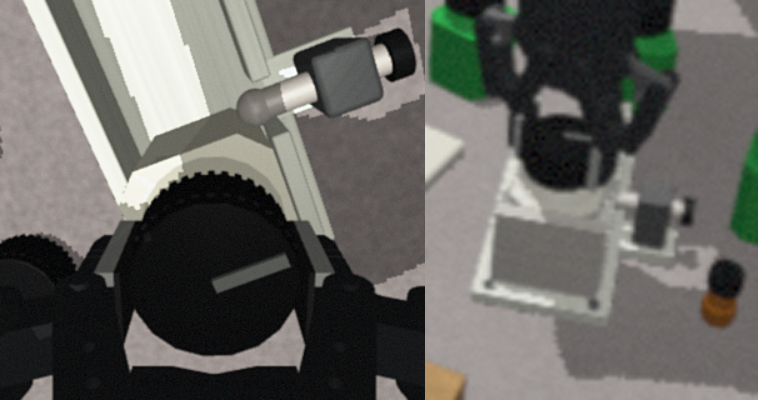

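The wrist view shows the pin nose at the bottle's rear cut corner. The rib runs from (217,285) to (288,262) in the crop, and the pads are on the cap. I'll compute the rib angle against the slide.

Run:
```python
from h import *
s=r.sense(); q=lambda x,y,z:ray("wrist",(100+.8*x,80+.8*y),z,s)
a,b=q(217,285,112.5),q(288,262,112.5); d=b-a; print("rib",a,b,np.arctan2(d[1],d[0])-0.066)
c,e=q(130,265,112),q(300,265,112); print("cap centre",(c+e)/2)
# bottle rear lower/upper face edge and slide wall directions
for n,p1,p2,z in [("bottle rear edge",(150,137),(232,112),10),("plate edge L",(130,185),(35,0),10)]:
    a,b=q(*p1,z),q(*p2,z);d=b-a; print(n,a,b,np.arctan2(d[1],d[0])-0.066)
print(s["wrist_torque"],s["qvel"],s["clock"])
import pickle; w=pickle.load(open("w3.pkl","rb"))
a,b=[ray("wrist",p,114.5,w) for p in((261,208),(289,200))]; d=b-a; print("start rib",np.arctan2(d[1],d[0])-.066)
```

```text
rib [639.77 148.58 112.5 ] [638.75 169.61 112.5 ] 1.5534810973510842
cap centre [633.88 149.8  112.  ]
bottle rear edge [610.18 123.72  10.  ] [610.26 165.9   10.  ] 1.503044143090902
plate edge L [630.68 105.75  10.  ] [534.48  94.78  10.  ] -3.094066407150971
[0.05 0.18 0.08] [-0.   -0.    0.   -0.   -0.    0.01] 17.4
start rib -3.0731673168307583
```

>>> apply_moves(plan="0 0 0 0 0 0 1;0 0 0 0 0 0 1;0 0 0 0 0 0 1")

```text
clock: 17.7
eef_pos: [641.5, 148.1, 82.4]
tcp_rot: [-1.572, 0.015, -0.306]
contact_force: [-1.6, 0.1, 1.6]
opening: 0.573
```

Run:
```python
from h import *
s=r.sense();print(s["wrist_torque"],s["contact_force"],s["eef_pos"],s["tcp_rot"],s["qvel"],s["opening"])
print(r.sign_off())
```

```text
[0.02 0.22 0.05] [-1.57  0.06  1.57] [641.53 148.08  82.37] [-1.57  0.01 -0.31] [-0.   -0.   -0.    0.   -0.    0.01] 0.5726335139894251
the job is handed in; nothing more can be done
None
```

I carried out every step and handed the job in at 17.7 s; the sign-off gives no verdict.

- **Press home:** I pushed the bottle's body along the slide with shut fingers and kept it on the stop at about 9–12 N for over 1.5 s. The pictures then showed it upright against the stop, with the pin out behind its rear corner.
- **Screw down:** I gripped the cap at 35 N and screwed it down in one grip. After about 3.3 rad the wrist torque rose from 0.08 to 1.4 N m, so I took the cap as bottomed.
- **Back off:** I then turned it back and finished still gripping it. The rib puts the cap 1.55 rad from the slide's +x. The tool's turn from the point where the torque reversed gives about 1.47–1.57 rad. Both are inside the 1.35–1.79 rad window.

**Last checks:**
- The arm was still, with about 2 N of outside force.
- The bottle's rear edge puts its centre at x ≈ 640 mm, which is my estimate of home.
- The pin nose was at its rear corner.
- None of the bystanders in view had been touched.

**Doubtful readings:**
- The bottle's rear edge measured about 0.07 rad off square, slightly more than the guide walls should allow, so part of that is pixel error.
- One cap-centre estimate, from the cap's outline, came out 6 mm off in x. I put that down to a poor outline reading, since the rib's start point and the tool position agreed.
- The cap's true zero was inferred from torque and the rib, because the joint itself could not be read.

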